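Sort left- and right-hand drying-rail brackets into their trays

ROBOT

A 6-joint arm with a two-finger parallel gripper is mounted at the origin on the work surface; the furniture and walls round the work are solid. World frame = base frame: x ahead of the robot, y to its left, z up, the work surface at z = 0. Lengths are in m, angles in degrees, forces in N, time in s.
With the tool pointing down it reaches from about 0.35 to 0.875 m from the base axis. Payload 4.2 kg.
Tool frame: the origin (TCP) lies on the centre line of the jaws, within the pads' length; the fingertips stand 11 mm ahead of it and the grasp point (between the pads) lies 8 mm behind it; z points along the fingers, y is the line along which they close (so a half turn about z gives the same grasp; the last joint's range is limited). The gripper opens to 87 mm and grips with 3 to 60 N. Pads are 19 mm wide; open, the fingers measure 117 mm over their backs; the gripper's body (75 mm by 190 mm) begins 51 mm behind the grasp point.
Start: joints at [77.957, 22.042, 0.453, 0, -68.411, -14.817], TCP at [0.282, 0.558, 0.234] pointing down, gripper open.
Joint ranges: [-179.83, 179.83], [-69.29, 118.12], [-61.27, 80.66], [-181.25, 117.63], [-171.15, -9.14], [-177.46, 177.46]. Speed limits (degrees/s): [159.86, 159.86, 180, 180, 180, 180].

INTERFACE

Orientations are given as a 3x3 rotation matrix whose columns are the frame's x, y, z axes.
In Python, from station import r gives the robot as it stands.
- The arm moves only by the tool servo_tool, never from a script. Its argument "commands" is a list that holds one entry, the list of rows, each a list of 7 numbers: the closure, from 0 (fully open) to 1 (shut), then the shift along the tool's x, y, z in mm, then the turn, a rotation vector about the tool's x, y, z in rad. In form: [[[claw, x, y, z, ax, ay, az], ...]]. A call has exactly 5 rows; each row is the pose to reach, as a shift and turn from the pose commanded when the call began, along the tool's axes at that moment; what a row does not reach only later rows make up. A row lasts 1/10 s, in which the tool goes at most 50 mm and 8.59 degrees, less where a joint would pass 70% of its speed; a pose out of reach is approached as far as the arm can. A call with a gripper value outside its range is refused whole. The fingers move at their own pace and stop on an object; the grip force is fixed at half the most. Time passes only in rows, so rows that repeat a pose let the fingers close, or fill a call up. It gives the time, the measured TCP pose, the force, the opening and the grip force at its end, in the units of the state.
- r.sense(): the state, without advancing time (a new reading comes with each control period).
- r.capture(name): name is "scene" or "top" or "wrist"; returns a dict with "pixels" (420x560x3 uint8, red, green, blue), "camera_matrix" (3x3 intrinsics, pixels), "R" (3x3) and "t" (3): a world point X has camera coordinates R X + t. Camera axes: x right, y down, z forward; pixel columns grow to the right and rows downward; lengths in m; the calibration is good to about 2 mm. A picture is of the moment at which its call begins. There is no depth.
- r.finish_job(): hands the job in; it is judged then, once.
The state is a dict: "time_s": time; "joints": joint angles; "joint_velocities": joint speeds; "effort": joint torques, N m; "tcp_pos": TCP position; "ee_rot": TCP orientation; "wrist_force": force on the tool from outside, world axes, zero at the start; "moment": the same for the moment, N m; "gripper_width": opening from 0.0 (shut) to 1.0 (fully open); "gripper_force": force on a finger pad.
Only numpy, scipy, OpenCV 4.12 (cv2) and the standard library are available. Lean on these libraries where they do the work, as an engineer would, in place of code of your own. Each camera call takes 0.05 s, during which the arm holds its last target. There are 200 camera calls.

TASK

Sort the loose aluminium drying-rail brackets into the two grey parts trays: each tray has a sample bracket fixed in one end compartment, and the two loose brackets of the same hand as that sample (the same shape when turned, not its mirror image) go into its two empty compartments, one in each, lying flat on the floor the right way up. Leave the two look-alikes, the bracket with a foot on both sides and the one with no foot, lying where they are, and let go of everything at the end.

Things in the scene. Friction and masses are not known exactly. Their poses are not given: they have to be found in the camera images.
- left_bracket_1: Left-hand aluminium bracket, 80 g: solid bar 66 (x) by 14 (y) by 26 mm high, ending at +x in an open U rail saddle (x 14 to 33 mm). Origin under the bar's middle (a good grip is across the bar there), x along the bar from foot end to saddle, z up. Flat foot 24 mm long, 6 thick, 20 wide beside the bar at the -x end, on its +y side: looking from above along +x, the foot is on the left.
- right_bracket_1: Right-hand aluminium bracket, 80 g: solid bar 66 (x) by 14 (y) by 26 mm high, ending at +x in an open U rail saddle (x 14 to 33 mm). Origin under the bar's middle (a good grip is across the bar there), x along the bar from foot end to saddle, z up. Flat foot 24 mm long, 6 thick, 20 wide beside the bar at the -x end, on its -y side: looking from above along +x, the foot is on the right.
- centre_bracket: Look-alike, stays: aluminium bracket, 80 g: solid bar 66 (x) by 14 (y) by 26 mm high, ending at +x in an open U rail saddle (x 14 to 33 mm). Origin under the bar's middle (a good grip is across the bar there), x along the bar from foot end to saddle, z up. A flat foot (24 x 20 x 6 mm) on both sides at the -x end (T shape).
- left_bracket_2: Left-hand aluminium bracket, 80 g: solid bar 66 (x) by 14 (y) by 26 mm high, ending at +x in an open U rail saddle (x 14 to 33 mm). Origin under the bar's middle (a good grip is across the bar there), x along the bar from foot end to saddle, z up. Flat foot 24 mm long, 6 thick, 20 wide beside the bar at the -x end, on its +y side: looking from above along +x, the foot is on the left.
- plain_bracket: Look-alike, stays: aluminium bracket, 80 g: solid bar 66 (x) by 14 (y) by 26 mm high, ending at +x in an open U rail saddle (x 14 to 33 mm). Origin under the bar's middle (a good grip is across the bar there), x along the bar from foot end to saddle, z up. It has no foot.
- right_bracket_2: Right-hand aluminium bracket, 80 g: solid bar 66 (x) by 14 (y) by 26 mm high, ending at +x in an open U rail saddle (x 14 to 33 mm). Origin under the bar's middle (a good grip is across the bar there), x along the bar from foot end to saddle, z up. Flat foot 24 mm long, 6 thick, 20 wide beside the bar at the -x end, on its -y side: looking from above along +x, the foot is on the right.
- left_tray: Fixed grey tray for left-hand brackets, 96 (x) by 208 mm (y), origin under its centre. Floor top at z = 3 mm, rim and 4 mm dividers at 10. Three compartments 88 (x) by 64 (y), centred at y = 68, 0, -68 mm; that at 68 has the left-hand sample fixed in it (to z = 29, foot toward +y), the others are empty. Brackets fit with the bar along x, either way round; outline 34 mm wide over the foot.
- right_tray: Fixed grey tray for right-hand brackets, 96 (x) by 208 mm (y), origin under its centre. Floor top at z = 3 mm, rim and 4 mm dividers at 10. Three compartments 88 (x) by 64 (y), centred at y = 68, 0, -68 mm; that at 68 has the right-hand sample fixed in it (to z = 29, foot toward -y), the others are empty. Brackets fit with the bar along x, either way round; outline 34 mm wide over the foot.

How it is judged:
By the outcome, as a careful person would: the job done as asked, in the order asked, and still so for the second after the job is handed in, with the robot touching nothing.
It also fails if it takes over 106 s, if anything falls off the work surface, if the arm or the gripper's body presses on something with over 40 N, if the wrist force passes 120 N, or if a joint passes its speed limit or range.

## Working session

There is one attempt and no reset: what is moved stays moved. The work goes in short steps, Python scripts to look and compute and a tool call to move; the robot and the scene stay as the last step left them, time stands still between calls to the robot, and variables do not carry over. Pictures are saved under pics/ and viewed, at most 14 in all, crops included, and the job is handed in when it is done.

Besides the shell and the picture viewer there is one more tool, called after "Emit:" as name(argument=value, ...), one argument or row to a line, values as JSON. servo_tool: Moves the arm, as the interface text tells. Its arguments: {"type":"object","properties":{"commands":{"type":"array","items":{"type":"array","items":{"type":"array","items":{"type":"number"}}}}},"required":["commands"]}

```bash
mkdir -p pics; ls; python3 - <<'E'
from station import r
import cv2,numpy as np
for n in("top","scene"):
    c=r.capture(n); cv2.imwrite(f"pics/{n}0.png",c["pixels"][:,:,::-1]); np.savez(f"{n}0.npz",**c)
    print(n,c["camera_matrix"].tolist(),c["R"].round(3).tolist(),c["t"].round(3).tolist())
s=r.sense();print(s["time_s"],s["tcp_pos"],s["ee_rot"])
E
```

```text
pics
top [[537.3781811096748, 0.0, 281.7996888104781], [0.0, 537.3781811096748, 202.60284723442933], [0.0, 0.0, 1.0]] [[-0.026, -0.999, -0.019], [-0.997, 0.027, -0.073], [0.073, 0.017, -0.997]] [-0.017, 0.525, 1.018]
scene [[411.50959095971746, 0.0, 278.0673240401585], [0.0, 411.50959095971746, 211.78264481905066], [0.0, 0.0, 1.0]] [[-0.802, -0.598, 0.02], [-0.441, 0.569, -0.694], [0.403, -0.565, -0.72]] [0.381, 0.272, 0.636]
0.1 [0.28214395 0.55711986 0.23256692] [[ 8.92029245e-01 -4.51976964e-01 -8.05668147e-04]
 [-4.51977673e-01 -8.92027452e-01 -1.79093628e-03]
 [ 9.07838370e-05  1.96171155e-03 -9.99998072e-01]]
```

View pics/top0.png

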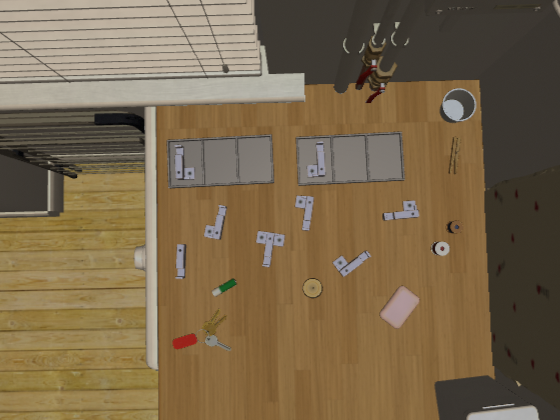

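View pics/scene0.png

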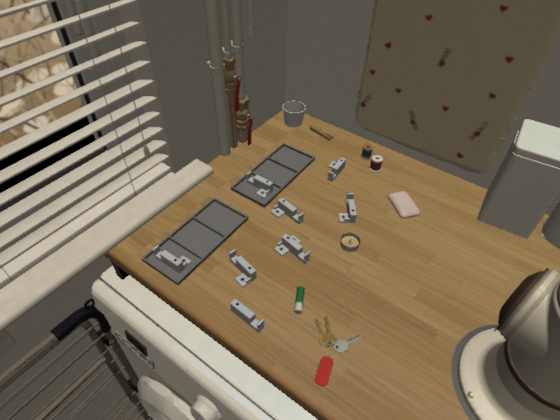

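```bash
python3 - <<'E'
import cv2,numpy as np
im=cv2.imread("pics/top0.png"); cv2.imwrite("pics/crop0.png",cv2.resize(im[128:288,162:428],None,fx=3,fy=3,interpolation=cv2.INTER_CUBIC))
hsv=cv2.cvtColor(im,cv2.COLOR_BGR2HSV)
for p in[(217,222),(181,262),(268,255),(352,265),(402,215),(211,232),(240,160)]:print(p,hsv[p[1],p[0]],im[p[1],p[0]])
E
```

```text
(217, 222) [120  23 167] [167 152 152]
(181, 262) [120  22 163] [163 149 149]
(268, 255) [122  24 168] [168 152 153]
(352, 265) [120  23 167] [167 152 152]
(402, 215) [120  24 168] [168 152 152]
(211, 232) [115  20 142] [142 133 131]
(240, 160) [ 16  22 125] [114 120 125]
```

View pics/crop0.png

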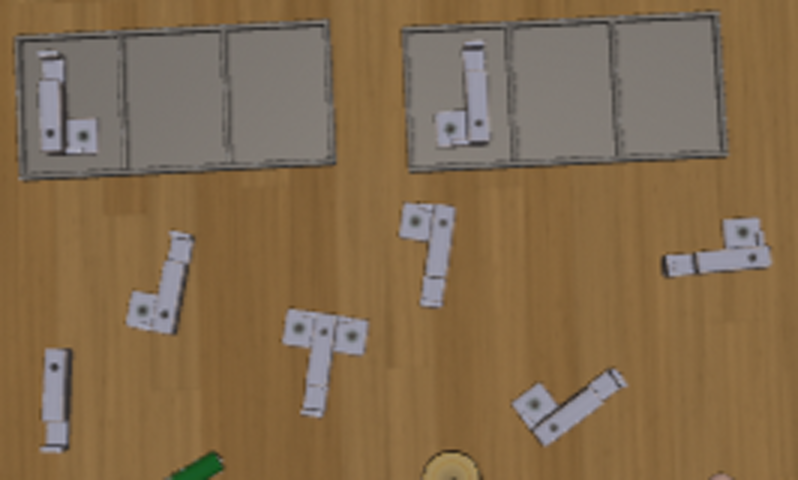

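```bash
cat > h.py <<'E'
import numpy as np
from station import r
def ray(c,uv,z):
    d=c["R"].T@np.linalg.solve(c["camera_matrix"],[*uv,1]); o=-c["R"].T@c["t"]
    return (o+d*(z-o[2])/d[2])[:2]
def wrap(a,m): return (a+m/2)%m-m/2
def go(x,y,z,yaw):
    """shift (mm, tool axes) and turn from the measured pose; yaw (deg) of tool x mod 180"""
    s=r.sense(); R=s["ee_rot"]; p=R.T@(np.array([x,y,z])-s["tcp_pos"])*1e3
    a=np.degrees(np.arctan2(R[1,0],R[0,0])); t=np.radians(-wrap(yaw-a,180))
    from scipy.spatial.transform import Rotation as Q
    tgt=Q.from_euler('z',np.degrees(-t)+a,degrees=True)*Q.from_euler('x',180,degrees=True)
    rv=(Q.from_matrix(R).inv()*tgt).as_rotvec()
    print("shift",p.round(1),"turn",rv.round(3),"tcp",s["tcp_pos"].round(4),"yaw",a.round(2),"j6",round(s["joints"][5]),"t",s["time_s"])
E
python3 - <<'E'
import numpy as np,cv2
from h import *
c=np.load("top0.npz"); w=lambda q,z:ray(c,((q[0]+.5)/3-.5+162,(q[1]+.5)/3-.5+128),z)*1e3
for n,f,s in[("L1",(166,331),(181,234)),("R1",(444,206),(431,305)),("L2",(540,437),(619,377)),("R2",(769,256),(666,266))]:
    f,s=w(f,.026),w(s,.026);d=s-f;print(n,"mid",((f+s)/2).round(1),"len",np.hypot(*d).round(1),"yaw",np.degrees(np.arctan2(d[1],d[0])).round(1))
for n,q in[("RT",[(15,36),(327,21),(335,164),(21,179)]),("LT",[(403,30),(718,13),(726,156),(409,171)])]:
    P=np.array([w(p,.01) for p in q]);C=P.mean(0);y=(P[0]+P[3]-P[1]-P[2])/2;L=np.hypot(*y);y/=L;x=np.array([y[1],-y[0]])
    print(n,C.round(1),"L",L.round(1),"W",np.hypot(*(P[0]-P[3])).round(1),"yaw",np.degrees(np.arctan2(x[1],x[0])).round(2),"mid",C.round(),"end",(C-68*y).round(1))
for p in[(217,222)]:0
go(.42,.1,.12,0)
E
```

```text
L1 mid [490.5  89.5] len 62.6 yaw -9.8
R1 mid [503.2 -79.5] len 63.8 yaw 170.9
L2 mid [ 404.9 -166.3] len 62.8 yaw -54.5
R2 mid [ 494.9 -257. ] len 65.6 yaw 94.0
RT [610.6  89.1] L 205.3 W 94.6 yaw 1.11 mid [611.  89.] end [611.9  21.1]
LT [ 608.2 -165.2] L 205.7 W 92.8 yaw 1.28 mid [ 608. -165.] end [ 609.7 -233.2]
shift [329.6 345.2 113.3] turn [ 0.002  0.    -0.469] tcp [0.2821 0.5571 0.2326] yaw -26.87 j6 -15 t 0.1
```

```bash
python3 -c "
from h import *
go(.4935,.089,.15,-9.8)"
```

```text
shift [400.1 321.9  83.2] turn [ 0.002  0.    -0.298] tcp [0.2821 0.5571 0.2326] yaw -26.87 j6 -15 t 0.1
```

Emit:
servo_tool(
  commands=[
    [[0.4,38,31,0,0,0,-0.06],[0.4,76,62,0,0,0,-0.12],[0.4,114,93,0,0,0,-0.18],[0.4,152,124,0,0,0,-0.24],[0.4,190,154,0,0.002,0,-0.298]],
  ],
)

```text
time_s: 0.6
tcp_pos: [0.3824, 0.3323, 0.2333]
ee_rot: [[0.986, -0.167, 0.0], [-0.167, -0.986, 0.001], [-0.0, -0.001, -1.0]]
wrist_force: [0.9, 0.4, -0.6]
gripper_width: 0.652
gripper_force: 0.0
```

```bash
python3 -c "
from h import *
go(.4935,.089,.12,-9.8)"
```

```text
shift [150.2 221.5 112.9] turn [-0.001  0.     0.003] tcp [0.3824 0.3323 0.2333] yaw -9.62 j6 21 t 0.6
```

Emit:
servo_tool(
  commands=[
    [[0.4,25,37,10,0,0,0],[0.4,50,74,20,0,0,0],[0.4,75,111,30,0,0,0],[0.4,100,148,40,0,0,0],[0.4,125,185,50,0,0,0]],
  ],
)

```text
time_s: 1.1
tcp_pos: [0.4742, 0.1291, 0.1827]
ee_rot: [[0.985, -0.17, 0.0], [-0.17, -0.985, 0.002], [0.0, -0.002, -1.0]]
wrist_force: [1.1, 1.3, 0.4]
gripper_width: 0.6
gripper_force: 0.0
```

```bash
python3 -c "
from h import *
go(.4935,.089,.07,-9.8)"
```

```text
shift [ 25.8  36.4 112.7] turn [-0.002 -0.     0.001] tcp [0.4742 0.1291 0.1827] yaw -9.77 j6 46 t 1.1
```

Emit:
servo_tool(
  commands=[
    [[0.4,15,20,25,0,0,0],[0.4,26,36,55,0,0,0],[0.4,26,36,95,0,0,0],[0.4,26,36,112,0,0,0],[0.4,26,36,112,0,0,0]],
  ],
)

```text
time_s: 1.6
tcp_pos: [0.4915, 0.0898, 0.0683]
ee_rot: [[0.985, -0.171, -0.006], [-0.171, -0.985, -0.001], [-0.006, 0.002, -1.0]]
wrist_force: [-0.1, -0.2, -0.2]
gripper_width: 0.595
gripper_force: 0.0
```

```bash
python3 -c "
from h import *
import cv2
go(.4935,.089,.019,-9.8)
c=r.capture('wrist');cv2.imwrite('pics/w1.png',c['pixels'][:,:,::-1])"
```

```text
shift [ 2.4  0.3 49.2] turn [ 0.002  0.006 -0.001] tcp [0.4915 0.0898 0.0683] yaw -9.86 j6 51 t 1.6
```

View pics/w1.png

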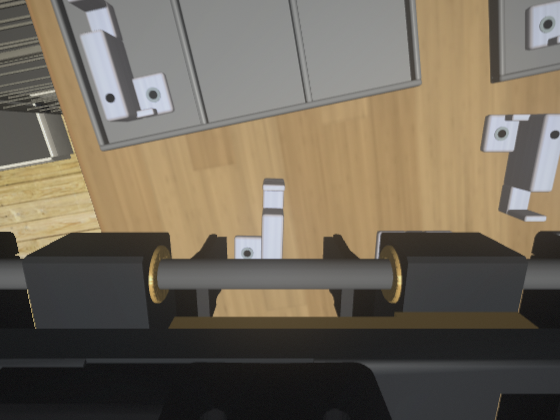

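The wrist view shows the bar (column about 273, rows 180–258) midway between the fingers (columns 215 and 340), with its foot at (247,250) on the left.

Emit:
servo_tool(
  commands=[
    [[0.4,2,0,20,0,0.006,0],[0.4,2,0,40,0,0.006,0],[0.4,2,0,49,0,0.006,0],[0.4,2,0,49,0,0.006,0],[1,2,0,49,0,0.006,0]],
  ],
)

```text
time_s: 2.15
tcp_pos: [0.4965, 0.0915, 0.0233]
ee_rot: [[0.986, -0.169, 0.008], [-0.169, -0.986, 0.002], [0.008, -0.003, -1.0]]
wrist_force: [-0.1, -0.1, 0.9]
gripper_width: 0.563
gripper_force: 0.0
```

Emit:
servo_tool(
  commands=[
    [[1,0,0,0,0,0,0],[1,0,0,0,0,0,0],[1,0,0,0,0,0,0],[1,0,0,-10,0,0,0],[1,0,0,-40,0,0,0]],
  ],
)

```text
time_s: 2.65
tcp_pos: [0.4935, 0.09, 0.061]
ee_rot: [[0.985, -0.171, 0.001], [-0.171, -0.985, -0.002], [0.001, 0.002, -1.0]]
wrist_force: [0.3, -0.1, 0.2]
gripper_width: 0.142
gripper_force: 0.0
```

```bash
python3 -c "
from h import *
go(.608,-.165,.09,1.2)
s=r.sense();print(s['gripper_width'],s['gripper_force'])"
```

```text
shift [156.3 231.8 -28.5] turn [ 0.002 -0.001 -0.192] tcp [0.4935 0.09   0.061 ] yaw -9.82 j6 51 t 2.65
0.14170651442118554 0.0
```

The fingers were still closing when the lift began, so the bracket was missed but not touched. I'll go back down and wait for the fingers to close.

Emit:
servo_tool(
  commands=[
    [[0.4,0,0,0,0,0,0],[0.4,0,0,0,0,0,0],[0.4,0,0,0,0,0,0],[0.4,0,0,0,0,0,0],[0.4,0,0,10,0,0,0]],
  ],
)

```text
time_s: 3.15
tcp_pos: [0.496, 0.0912, 0.0523]
ee_rot: [[0.985, -0.17, 0.008], [-0.17, -0.985, 0.002], [0.008, -0.003, -1.0]]
wrist_force: [0.4, -0.0, -0.6]
gripper_width: 0.51
gripper_force: 0.0
```

Emit:
servo_tool(
  commands=[
    [[0.4,0,0,15,0,0,0],[0.4,0,0,30,0,0,0],[0.4,0,0,30,0,0,0],[0.4,0,0,30,0,0,0],[1,0,0,30,0,0,0]],
  ],
)

```text
time_s: 3.65
tcp_pos: [0.496, 0.0911, 0.0224]
ee_rot: [[0.985, -0.17, 0.007], [-0.17, -0.985, 0.001], [0.007, -0.002, -1.0]]
wrist_force: [0.3, 0.5, 0.4]
gripper_width: 0.559
gripper_force: 0.0
```

Emit:
servo_tool(
  commands=[
    [[1,0,0,0,0,0,0],[1,0,0,0,0,0,0],[1,0,0,0,0,0,0],[1,0,0,0,0,0,0],[1,0,0,0,0,0,0]],
  ],
)

```text
time_s: 4.15
tcp_pos: [0.4957, 0.0909, 0.0223]
ee_rot: [[0.985, -0.17, 0.007], [-0.17, -0.985, 0.001], [0.007, -0.002, -1.0]]
wrist_force: [0.5, 0.8, 1.2]
gripper_width: 0.158
gripper_force: 30.0
```

Emit:
servo_tool(
  commands=[
    [[1,0,0,0,0,0,0],[1,0,0,0,0,0,0],[1,0,0,0,0,0,0],[1,0,0,0,0,0,0],[1,0,0,0,0,0,0]],
  ],
)

```text
time_s: 4.65
tcp_pos: [0.4957, 0.091, 0.0223]
ee_rot: [[0.985, -0.17, 0.007], [-0.17, -0.985, 0.001], [0.006, -0.002, -1.0]]
wrist_force: [-0.3, -0.2, 2.8]
gripper_width: 0.154
gripper_force: 30.0
```

Emit:
servo_tool(
  commands=[
    [[1,0,0,-15,0,0,0],[1,0,0,-35,0,0,0],[1,0,0,-55,0,0,0],[1,0,0,-70,0,0,0],[1,0,0,-70,0,0,0]],
  ],
)

```text
time_s: 5.15
tcp_pos: [0.4963, 0.0915, 0.0938]
ee_rot: [[0.985, -0.17, 0.011], [-0.17, -0.985, 0.003], [0.01, -0.005, -1.0]]
wrist_force: [-0.7, 0.3, -0.2]
gripper_width: 0.154
gripper_force: 30.0
```

```bash
python3 -c "
from h import *
go(.613,-.240,.09,1.3)
s=r.sense();print(s['gripper_width'],s['gripper_force'])"
```

```text
shift [171.2 306.9   4. ] turn [-0.004 -0.01  -0.193] tcp [0.4963 0.0915 0.0938] yaw -9.78 j6 51 t 5.15
0.15372816384353757 29.960760176181793
```

Emit:
servo_tool(
  commands=[
    [[1,15,27,0,0,0,0],[1,33,58,0,0,0,0],[1,50,90,0,0,0,0],[1,68,122,0,0,0,0],[1,86,153,0,0,0,0]],
  ],
)

```text
time_s: 5.65
tcp_pos: [0.5534, -0.0759, 0.0908]
ee_rot: [[0.985, -0.17, 0.004], [-0.17, -0.985, 0.001], [0.004, -0.002, -1.0]]
wrist_force: [0.9, -0.1, -0.8]
gripper_width: 0.157
gripper_force: 30.0
```

Emit:
servo_tool(
  commands=[
    [[1,18,32,0,0,0,-0.04],[1,36,64,0,0,-0.002,-0.08],[1,54,96,0,0,-0.004,-0.12],[1,71,128,0,0,-0.007,-0.16],[1,85,154,0,-0.004,-0.01,-0.193]],
  ],
)

```text
time_s: 6.15
tcp_pos: [0.6111, -0.2426, 0.0905]
ee_rot: [[1.0, 0.022, -0.006], [0.022, -1.0, -0.002], [-0.006, 0.002, -1.0]]
wrist_force: [0.7, -0.1, -0.5]
gripper_width: 0.155
gripper_force: 30.0
```

Emit:
servo_tool(
  commands=[
    [[1,0,0,0,0,0,0],[1,0,0,0,0,0,0],[1,0,0,0,0,0,0],[1,0,0,0,0,0,0],[1,0,0,0,0,0,0]],
  ],
)

```text
time_s: 6.65
tcp_pos: [0.6115, -0.2397, 0.0927]
ee_rot: [[1.0, 0.023, -0.004], [0.023, -1.0, -0.002], [-0.004, 0.002, -1.0]]
wrist_force: [-0.1, -0.0, -0.2]
gripper_width: 0.158
gripper_force: 30.0
```

```bash
python3 -c "
from h import *
go(.613,-.240,.0265,1.3)
s=r.sense();print(s['gripper_width'],s['gripper_force'])"
```

```text
shift [ 1.8  0.2 66.2] turn [0.002 0.004 0.001] tcp [ 0.6115 -0.2397  0.0927] yaw 1.34 j6 98 t 6.65
0.15770065763660596 29.960770905017853
```

Emit:
servo_tool(
  commands=[
    [[1,1,0,18,0,0.004,0],[1,2,0,36,0,0.004,0],[1,2,0,52,0,0.004,0],[1,2,0,60,0,0.004,0],[1,2,0,60,0,0.004,0]],
  ],
)

```text
time_s: 7.15
tcp_pos: [0.6125, -0.2402, 0.0315]
ee_rot: [[1.0, 0.023, -0.002], [0.023, -1.0, -0.002], [-0.002, 0.002, -1.0]]
wrist_force: [-0.2, -0.4, -1.0]
gripper_width: 0.157
gripper_force: 30.0
```

Emit:
servo_tool(
  commands=[
    [[1,0,0,3,0,0,0],[1,0,0,5,0,0,0],[1,0,0,6,0,0,0],[1,0,0,6,0,0,0],[1,0,0,6,0,0,0]],
  ],
)

```text
time_s: 7.65
tcp_pos: [0.6134, -0.2409, 0.0269]
ee_rot: [[1.0, 0.022, 0.001], [0.022, -1.0, -0.002], [0.001, 0.002, -1.0]]
wrist_force: [-0.1, -0.1, -1.1]
gripper_width: 0.154
gripper_force: 30.0
```

Floor contact is due at about 0.0255, so I release here, about 1 mm above it, and retreat.

Emit:
servo_tool(
  commands=[
    [[1,0,0,1,0,0,0],[1,0,0,1,0,0,0],[0.65,0,0,1,0,0,0],[0.65,0,0,1,0,0,0],[0.65,0,0,1,0,0,0]],
  ],
)

```text
time_s: 8.15
tcp_pos: [0.6134, -0.2408, 0.0258]
ee_rot: [[1.0, 0.022, 0.001], [0.022, -1.0, -0.002], [0.001, 0.002, -1.0]]
wrist_force: [-0.1, -0.7, 0.4]
gripper_width: 0.316
gripper_force: 0.0
```

Emit:
servo_tool(
  commands=[
    [[0.65,0,0,0,0,0,0],[0.65,0,0,-10,0,0,0],[0.65,0,0,-30,0,0,0],[0.4,0,0,-50,0,0,0],[0.4,0,0,-60,0,0,0]],
  ],
)

```text
time_s: 8.65
tcp_pos: [0.6145, -0.241, 0.0885]
ee_rot: [[1.0, 0.023, 0.004], [0.023, -1.0, -0.003], [0.004, 0.003, -1.0]]
wrist_force: [0.3, 0.3, 1.1]
gripper_width: 0.46
gripper_force: 0.0
```

```bash
python3 -c "
from h import *
import cv2
go(.408,-.1695,.085,-54.5)
c=r.capture('wrist');cv2.imwrite('pics/w2.png',c['pixels'][:,:,::-1])"
```

```text
shift [-204.8  -76.2    2.4] turn [ 0.001 -0.006  0.974] tcp [ 0.6145 -0.241   0.0885] yaw 1.3 j6 99 t 8.65
```

View pics/w2.png

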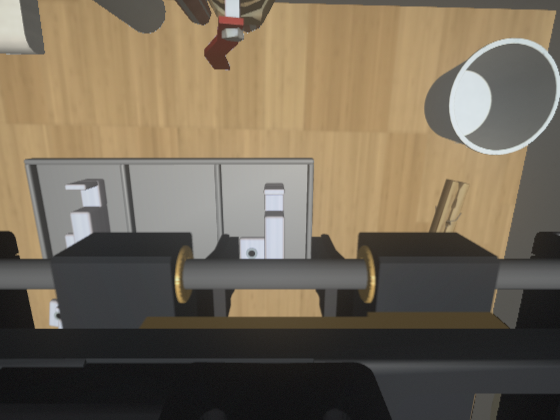

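The wrist view shows L1 flat in the end compartment (bar at column 274, foot at (252,250)). Next is L2.

Emit:
servo_tool(
  commands=[
    [[0.4,-35,-13,0,0,0,0.14],[0.4,-75,-28,0,0,0,0.28],[0.4,-115,-43,0,0,0,0.42],[0.4,-155,-58,0,0,-0.003,0.56],[0.4,-190,-71,0,0.001,-0.006,0.7]],
  ],
)

```text
time_s: 9.2
tcp_pos: [0.4191, -0.1733, 0.085]
ee_rot: [[0.775, -0.632, -0.006], [-0.632, -0.775, 0.001], [-0.006, 0.003, -1.0]]
wrist_force: [0.3, 0.6, 0.2]
gripper_width: 0.599
gripper_force: 0.0
```

Emit:
servo_tool(
  commands=[
    [[0.4,0,-16,0,0,0,0.14],[0.4,0,-16,0,0,0,0.274],[0.4,0,-16,0,0,0,0.274],[0.4,0,-16,0,0,0,0.274],[0.4,0,-16,0,0,0,0.274]],
  ],
)

```text
time_s: 9.7
tcp_pos: [0.4316, -0.1616, 0.0852]
ee_rot: [[0.581, -0.814, -0.005], [-0.814, -0.581, 0.001], [-0.004, 0.004, -1.0]]
wrist_force: [0.2, 0.1, 0.7]
gripper_width: 0.596
gripper_force: 0.0
```

```bash
python3 -c "
from h import *
import cv2
go(.4075,-.1695,.0215,-54.5)
c=r.capture('wrist');cv2.imwrite('pics/w3.png',c['pixels'][:,:,::-1])"
```

```text
shift [-7.3 24.  63.8] turn [0.004 0.004 0.001] tcp [ 0.4316 -0.1616  0.0852] yaw -54.46 j6 36 t 9.7
```

View pics/w3.png

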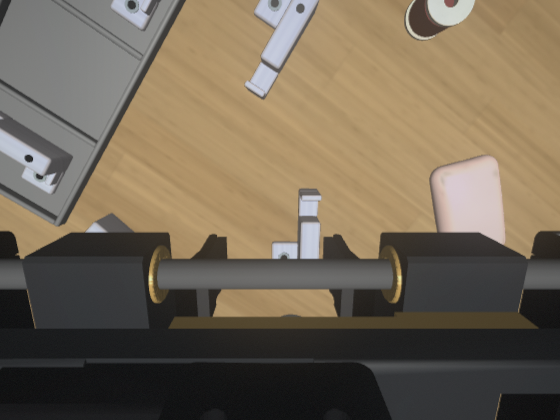

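The L2 bar is at column 309, which agrees with the 24 mm y shift still to make.

Emit:
servo_tool(
  commands=[
    [[0.4,-4,12,0,0.004,0.004,0],[0.4,-7,24,5,0.004,0.004,0],[0.4,-7,24,20,0.004,0.004,0],[0.4,-7,24,30,0.004,0.004,0],[0.4,-7,24,30,0.004,0.004,0]],
  ],
)

```text
time_s: 10.25
tcp_pos: [0.4061, -0.1699, 0.0542]
ee_rot: [[0.58, -0.815, -0.003], [-0.815, -0.58, -0.0], [-0.002, 0.003, -1.0]]
wrist_force: [-0.4, 1.1, 0.3]
gripper_width: 0.598
gripper_force: 0.0
```

Emit:
servo_tool(
  commands=[
    [[0.4,0,0,12,0,0,0],[0.4,0,0,24,0,0,0],[0.4,0,0,34,0,0,0],[0.4,0,0,34,0,0,0],[1,0,0,34,0,0,0]],
  ],
)

```text
time_s: 10.75
tcp_pos: [0.4081, -0.1697, 0.0216]
ee_rot: [[0.58, -0.814, 0.0], [-0.814, -0.58, -0.001], [0.001, -0.0, -1.0]]
wrist_force: [0.2, 0.1, -0.2]
gripper_width: 0.565
gripper_force: 0.0
```

Emit:
servo_tool(
  commands=[
    [[1,0,0,0,0,0,0],[1,0,0,0,0,0,0],[1,0,0,0,0,0,0],[1,0,0,0,0,0,0],[1,0,0,0,0,0,0]],
  ],
)

```text
time_s: 11.25
tcp_pos: [0.408, -0.1697, 0.0217]
ee_rot: [[0.58, -0.814, 0.001], [-0.814, -0.58, -0.0], [0.001, -0.0, -1.0]]
wrist_force: [0.4, 0.2, 2.1]
gripper_width: 0.156
gripper_force: 30.0
```

Emit:
servo_tool(
  commands=[
    [[1,0,0,0,0,0,0],[1,0,0,0,0,0,0],[1,0,0,0,0,0,0],[1,0,0,0,0,0,0],[1,0,0,0,0,0,0]],
  ],
)

```text
time_s: 11.75
tcp_pos: [0.408, -0.1697, 0.0216]
ee_rot: [[0.58, -0.814, 0.001], [-0.814, -0.58, -0.0], [0.001, -0.0, -1.0]]
wrist_force: [-1.2, 0.2, 4.0]
gripper_width: 0.156
gripper_force: 30.0
```

Emit:
servo_tool(
  commands=[
    [[1,0,0,-15,0,0,0],[1,0,0,-35,0,0,0],[1,0,0,-55,0,0,0],[1,0,0,-70,0,0,0],[1,0,0,-70,0,0,0]],
  ],
)

```text
time_s: 12.25
tcp_pos: [0.4094, -0.1697, 0.0929]
ee_rot: [[0.58, -0.814, 0.005], [-0.814, -0.58, -0.001], [0.004, -0.004, -1.0]]
wrist_force: [0.3, -1.2, -0.3]
gripper_width: 0.155
gripper_force: 30.0
```

```bash
python3 -c "
from h import *
go(.612,-.172,.0915,1.3)"
```

```text
shift [ 119.5 -163.7    2.5] turn [-0.002 -0.005 -0.974] tcp [ 0.4094 -0.1697  0.0929] yaw -54.52 j6 37 t 12.25
```

Emit:
servo_tool(
  commands=[
    [[1,20,-28,0,0,0,-0.13],[1,45,-62,0,0,0,-0.27],[1,70,-96,0,0,0,-0.41],[1,95,-130,0,0,0,-0.55],[1,119,-163,0,0,-0.003,-0.69]],
  ],
)

```text
time_s: 12.75
tcp_pos: [0.6107, -0.1718, 0.0895]
ee_rot: [[0.967, -0.254, -0.004], [-0.254, -0.967, 0.002], [-0.005, -0.001, -1.0]]
wrist_force: [0.0, -0.0, -1.5]
gripper_width: 0.161
gripper_force: 30.0
```

Emit:
servo_tool(
  commands=[
    [[1,0,0,0,0,0,-0.14],[1,0,0,0,0,0,-0.284],[1,0,0,0,0,0,-0.284],[1,0,0,0,0,0,-0.284],[1,0,0,0,0,0,-0.284]],
  ],
)

```text
time_s: 13.25
tcp_pos: [0.6093, -0.172, 0.091]
ee_rot: [[1.0, 0.02, -0.003], [0.02, -1.0, 0.001], [-0.003, -0.001, -1.0]]
wrist_force: [-0.3, 0.1, -0.2]
gripper_width: 0.16
gripper_force: 30.0
```

```bash
python3 -c "
from h import *
go(.612,-.172,.0258,1.3)"
```

```text
shift [ 2.8  0.2 65.2] turn [-0.001  0.003 -0.003] tcp [ 0.6093 -0.172   0.091 ] yaw 1.15 j6 92 t 13.25
```

Emit:
servo_tool(
  commands=[
    [[1,1,0,18,0,0.003,-0.003],[1,2,0,36,0,0.003,-0.003],[1,3,0,52,0,0.003,-0.003],[1,3,0,60,0,0.003,-0.003],[1,3,0,60,0,0.003,-0.003]],
  ],
)

```text
time_s: 13.75
tcp_pos: [0.6117, -0.1718, 0.0304]
ee_rot: [[1.0, 0.024, -0.001], [0.024, -1.0, 0.002], [-0.001, -0.002, -1.0]]
wrist_force: [0.0, 0.6, -0.5]
gripper_width: 0.158
gripper_force: 30.0
```

Emit:
servo_tool(
  commands=[
    [[1,0,0,3,0,0,0],[1,0,0,5,0,0,0],[1,0,0,5,0,0,0],[1,0,0,5,0,0,0],[1,0,0,5,0,0,0]],
  ],
)

```text
time_s: 14.25
tcp_pos: [0.6129, -0.1719, 0.027]
ee_rot: [[1.0, 0.025, 0.002], [0.025, -1.0, 0.001], [0.002, -0.001, -1.0]]
wrist_force: [0.9, 0.5, -0.7]
gripper_width: 0.156
gripper_force: 30.0
```

Emit:
servo_tool(
  commands=[
    [[0.65,0,0,0,0,0,0],[0.65,0,0,0,0,0,0],[0.65,0,0,0,0,0,0],[0.65,0,0,0,0,0,0],[0.65,0,0,0,0,0,0]],
  ],
)

```text
time_s: 14.75
tcp_pos: [0.6127, -0.1718, 0.0266]
ee_rot: [[1.0, 0.025, 0.001], [0.025, -1.0, 0.001], [0.001, -0.001, -1.0]]
wrist_force: [-0.1, -0.3, -0.0]
gripper_width: 0.341
gripper_force: 0.0
```

Emit:
servo_tool(
  commands=[
    [[0.65,0,0,0,0,0,0],[0.65,0,0,-10,0,0,0],[0.65,0,0,-30,0,0,0],[0.65,0,0,-50,0,0,0],[0.4,0,0,-65,0,0,0]],
  ],
)

```text
time_s: 15.25
tcp_pos: [0.6133, -0.1721, 0.0938]
ee_rot: [[1.0, 0.025, 0.003], [0.025, -1.0, 0.001], [0.003, -0.001, -1.0]]
wrist_force: [0.6, 0.8, 0.5]
gripper_width: 0.384
gripper_force: 0.0
```

```bash
python3 -c "
from h import *
go(.4952,-.253,.075,94)
go(.499,-.079,.09,-9.1)"
```

```text
shift [-120.2   77.9   18.3] turn [-0.003 -0.002  1.526] tcp [ 0.6133 -0.1721  0.0938] yaw 1.46 j6 93 t 15.25
shift [-111.9  -96.     3.5] turn [-0.001 -0.003  0.184] tcp [ 0.6133 -0.1721  0.0938] yaw 1.46 j6 93 t 15.25
```

Emit:
servo_tool(
  commands=[
    [[0.4,-20,-18,0,0,0,0.04],[0.4,-50,-43,0,0,0,0.08],[0.4,-80,-68,0,0,0,0.13],[0.4,-105,-90,0,0,0,0.184],[0.4,-112,-96,0,-0.001,-0.003,0.184]],
  ],
)

```text
time_s: 15.75
tcp_pos: [0.4955, -0.0776, 0.0925]
ee_rot: [[0.988, -0.157, -0.003], [-0.157, -0.988, 0.001], [-0.003, -0.0, -1.0]]
wrist_force: [0.3, -0.6, 0.3]
gripper_width: 0.599
gripper_force: 0.0
```

Emit:
servo_tool(
  commands=[
    [[0.4,0,0,0,0,0,0],[0.4,0,0,0,0,0,0],[0.4,0,0,10,0,0,0],[0.4,0,0,20,0,0,0],[0.4,0,0,20,0,0,0]],
  ],
)

```text
time_s: 16.25
tcp_pos: [0.497, -0.0794, 0.0693]
ee_rot: [[0.987, -0.159, -0.007], [-0.159, -0.987, 0.0], [-0.006, 0.001, -1.0]]
wrist_force: [-0.3, 0.1, -0.6]
gripper_width: 0.601
gripper_force: 0.0
```

```bash
python3 -c "
from h import *
import cv2
go(.499,-.079,.0215,-9.1)
c=r.capture('wrist');cv2.imwrite('pics/w4.png',c['pixels'][:,:,::-1])"
```

```text
shift [ 2.2 -0.7 47.8] turn [ 0.001  0.006 -0.001] tcp [ 0.497  -0.0794  0.0693] yaw -9.17 j6 72 t 16.25
```

View pics/w4.png

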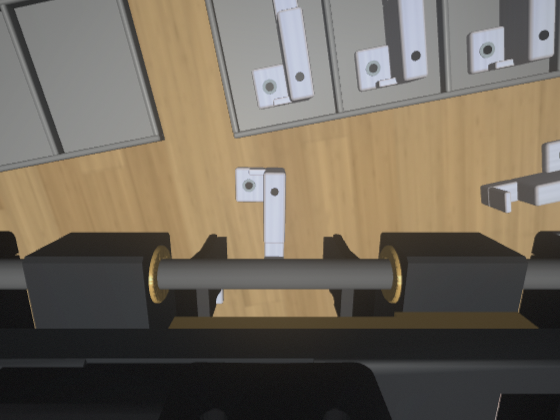

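The R1 bar is at column 274, centred between the fingers, and the left tray now shows both left brackets seated.

Emit:
servo_tool(
  commands=[
    [[0.4,1,0,16,0.001,0.006,0],[0.4,2,0,32,0.001,0.006,0],[0.4,2,0,46,0.001,0.006,0],[0.4,2,0,48,0.001,0.006,0],[0.4,2,0,48,0.001,0.006,0]],
  ],
)

```text
time_s: 16.8
tcp_pos: [0.5001, -0.0792, 0.0233]
ee_rot: [[0.987, -0.158, 0.003], [-0.158, -0.987, 0.0], [0.003, -0.001, -1.0]]
wrist_force: [-0.6, -0.0, 0.7]
gripper_width: 0.603
gripper_force: 0.0
```

Emit:
servo_tool(
  commands=[
    [[1,0,0,0,0,0,0],[1,0,0,0,0,0,0],[1,0,0,0,0,0,0],[1,0,0,0,0,0,0],[1,0,0,0,0,0,0]],
  ],
)

```text
time_s: 17.3
tcp_pos: [0.5002, -0.079, 0.0239]
ee_rot: [[0.987, -0.158, 0.005], [-0.158, -0.987, 0.001], [0.005, -0.001, -1.0]]
wrist_force: [0.5, 0.5, -0.2]
gripper_width: 0.232
gripper_force: 0.0
```

Emit:
servo_tool(
  commands=[
    [[1,0,0,0,0,0,0],[1,0,0,0,0,0,0],[1,0,0,0,0,0,0],[1,0,0,0,0,0,0],[1,0,0,0,0,0,0]],
  ],
)

```text
time_s: 17.8
tcp_pos: [0.5001, -0.0791, 0.0237]
ee_rot: [[0.987, -0.158, 0.004], [-0.158, -0.987, 0.001], [0.004, -0.001, -1.0]]
wrist_force: [-0.6, 0.2, 2.4]
gripper_width: 0.158
gripper_force: 30.0
```

Emit:
servo_tool(
  commands=[
    [[1,0,0,-15,0,0,0],[1,0,0,-35,0,0,0],[1,0,0,-55,0,0,0],[1,0,0,-70,0,0,0],[1,0,0,-70,0,0,0]],
  ],
)

```text
time_s: 18.3
tcp_pos: [0.5011, -0.0789, 0.0953]
ee_rot: [[0.987, -0.158, 0.009], [-0.158, -0.987, 0.001], [0.008, -0.002, -1.0]]
wrist_force: [0.6, 0.3, -0.7]
gripper_width: 0.155
gripper_force: 30.0
```

```bash
python3 -c "
from h import *
go(.608,.082,.0915,1.2)"
```

```text
shift [  80.1 -175.8    4.9] turn [-0.002 -0.009 -0.18 ] tcp [ 0.5011 -0.0789  0.0953] yaw -9.09 j6 71 t 18.3
```

Emit:
servo_tool(
  commands=[
    [[1,14,-30,0,0,0,-0.04],[1,32,-70,0,0,-0.003,-0.08],[1,50,-110,0,0,-0.006,-0.12],[1,68,-150,0,0,-0.009,-0.16],[1,80,-176,0,-0.002,-0.009,-0.18]],
  ],
)

```text
time_s: 18.8
tcp_pos: [0.6075, 0.0843, 0.0924]
ee_rot: [[1.0, 0.024, -0.006], [0.024, -1.0, -0.001], [-0.006, 0.001, -1.0]]
wrist_force: [-0.5, -1.1, 0.7]
gripper_width: 0.155
gripper_force: 30.0
```

Emit:
servo_tool(
  commands=[
    [[1,0,0,0,0,0,0],[1,0,0,0,0,0,0],[1,0,0,0,0,0,0],[1,0,0,10,0,0,0],[1,0,0,10,0,0,0]],
  ],
)

```text
time_s: 19.3
tcp_pos: [0.6049, 0.0808, 0.0824]
ee_rot: [[1.0, 0.019, -0.008], [0.019, -1.0, -0.002], [-0.008, 0.001, -1.0]]
wrist_force: [0.3, -0.7, -1.6]
gripper_width: 0.157
gripper_force: 30.0
```

```bash
python3 -c "
from h import *
go(.608,.081,.0278,1.2)"
```

```text
shift [ 3.6 -0.2 54.6] turn [ 0.001  0.008 -0.002] tcp [0.6049 0.0808 0.0824] yaw 1.11 j6 68 t 19.3
```

Emit:
servo_tool(
  commands=[
    [[1,1,0,16,0,0.006,0],[1,2,0,32,0,0.006,0],[1,3,0,44,0,0.006,0],[1,3,0,50,0,0.006,0],[1,3,0,50,0,0.006,0]],
  ],
)

```text
time_s: 19.8
tcp_pos: [0.6087, 0.0816, 0.0331]
ee_rot: [[1.0, 0.021, -0.001], [0.021, -1.0, -0.001], [-0.001, 0.001, -1.0]]
wrist_force: [-0.7, 0.4, -0.9]
gripper_width: 0.16
gripper_force: 30.0
```

Emit:
servo_tool(
  commands=[
    [[1,0,0,3,0,0,0],[1,0,0,4,0,0,0],[1,0,0,4,0,0,0],[1,0,0,4,0,0,0],[1,0,0,4,0,0,0]],
  ],
)

```text
time_s: 20.3
tcp_pos: [0.6095, 0.0821, 0.0305]
ee_rot: [[1.0, 0.021, 0.002], [0.021, -1.0, -0.0], [0.002, 0.0, -1.0]]
wrist_force: [-0.3, -0.4, 0.4]
gripper_width: 0.155
gripper_force: 30.0
```

Emit:
servo_tool(
  commands=[
    [[1,0,0,1,0,0,0],[0.65,0,0,1,0,0,0],[0.65,0,0,1,0,0,0],[0.65,0,0,1,0,0,0],[0.65,0,0,1,0,0,0]],
  ],
)

```text
time_s: 20.8
tcp_pos: [0.6094, 0.0821, 0.0292]
ee_rot: [[1.0, 0.021, 0.001], [0.021, -1.0, -0.001], [0.001, 0.001, -1.0]]
wrist_force: [0.2, -0.3, -0.2]
gripper_width: 0.343
gripper_force: 0.0
```

Emit:
servo_tool(
  commands=[
    [[0.65,0,0,0,0,0,0],[0.65,0,0,-10,0,0,0],[0.65,0,0,-30,0,0,0],[0.65,0,0,-50,0,0,0],[0.4,0,0,-65,0,0,0]],
  ],
)

```text
time_s: 21.3
tcp_pos: [0.6099, 0.0822, 0.0963]
ee_rot: [[1.0, 0.021, 0.003], [0.021, -1.0, -0.0], [0.003, 0.0, -1.0]]
wrist_force: [1.1, -0.6, -0.9]
gripper_width: 0.386
gripper_force: 0.0
```

```bash
python3 -c "
from h import *
go(.495,-.253,.075,94)"
```

```text
shift [-122.2  332.7   21. ] turn [-0.002 -0.003  1.522] tcp [0.6099 0.0822 0.0963] yaw 1.23 j6 68 t 21.3
```

Emit:
servo_tool(
  commands=[
    [[0.4,-10,26,0,0,0,0.14],[0.4,-22,60,0,0,0,0.28],[0.4,-36,96,0,0,0,0.42],[0.4,-49,132,0,0,0,0.56],[0.4,-61,166,0,0,0,0.7]],
  ],
)

```text
time_s: 21.8
tcp_pos: [0.5513, -0.0865, 0.0952]
ee_rot: [[0.775, -0.632, 0.002], [-0.632, -0.775, -0.001], [0.002, -0.001, -1.0]]
wrist_force: [0.4, -0.6, -0.0]
gripper_width: 0.597
gripper_force: 0.0
```

Emit:
servo_tool(
  commands=[
    [[0.4,12,34,0,0,0,0.14],[0.4,24,68,0,0,0,0.28],[0.4,36,102,0,0,0,0.42],[0.4,48,136,0,0,0,0.56],[0.4,60,168,0,0,0,0.7]],
  ],
)

```text
time_s: 22.3
tcp_pos: [0.4925, -0.2551, 0.0952]
ee_rot: [[0.185, -0.983, 0.002], [-0.983, -0.185, -0.001], [0.001, -0.002, -1.0]]
wrist_force: [-0.0, -0.8, 0.3]
gripper_width: 0.6
gripper_force: 0.0
```

Emit:
servo_tool(
  commands=[
    [[0.4,0,0,5,0,0,0.122],[0.4,0,0,15,0,0,0.122],[0.4,0,0,20,0,0,0.122],[0.4,0,0,20,0,0,0.122],[0.4,0,0,20,0,0,0.122]],
  ],
)

```text
time_s: 22.8
tcp_pos: [0.4933, -0.253, 0.0742]
ee_rot: [[0.072, -0.997, 0.001], [-0.997, -0.072, -0.001], [0.001, -0.001, -1.0]]
wrist_force: [-0.2, 0.2, 1.0]
gripper_width: 0.601
gripper_force: 0.0
```

```bash
python3 -c "
from h import *
import cv2
go(.495,-.253,.0225,94)
c=r.capture('wrist');cv2.imwrite('pics/w5.png',c['pixels'][:,:,::-1])"
```

```text
shift [ 0.  -1.6 51.7] turn [-0.001 -0.001  0.003] tcp [ 0.4933 -0.253   0.0742] yaw -85.85 j6 15 t 22.8
```

View pics/w5.png

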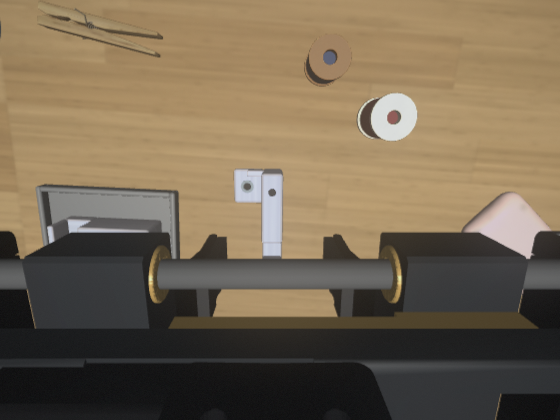

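The R2 bar is at column 272, between the fingers. I'll grasp it.

Emit:
servo_tool(
  commands=[
    [[0.4,0,-1,16,0,0,0],[0.4,0,-2,32,0,0,0],[0.4,0,-2,46,0,0,0],[0.4,0,-2,52,0,0,0],[0.4,0,-2,52,0,0,0]],
  ],
)

```text
time_s: 23.35
tcp_pos: [0.4949, -0.2532, 0.0217]
ee_rot: [[0.071, -0.997, -0.0], [-0.997, -0.071, -0.0], [0.0, 0.0, -1.0]]
wrist_force: [-0.2, -0.2, 0.8]
gripper_width: 0.601
gripper_force: 0.0
```

Emit:
servo_tool(
  commands=[
    [[1,0,0,0,0,0,0],[1,0,0,0,0,0,0],[1,0,0,0,0,0,0],[1,0,0,0,0,0,0],[1,0,0,0,0,0,0]],
  ],
)

```text
time_s: 23.85
tcp_pos: [0.4952, -0.2536, 0.0225]
ee_rot: [[0.07, -0.998, 0.002], [-0.998, -0.07, -0.001], [0.001, -0.002, -1.0]]
wrist_force: [-0.9, -0.1, 0.6]
gripper_width: 0.23
gripper_force: 0.0
```

Emit:
servo_tool(
  commands=[
    [[1,0,0,0,0,0,0],[1,0,0,0,0,0,0],[1,0,0,0,0,0,0],[1,0,0,0,0,0,0],[1,0,0,0,0,0,0]],
  ],
)

```text
time_s: 24.35
tcp_pos: [0.4952, -0.2535, 0.0224]
ee_rot: [[0.07, -0.998, 0.001], [-0.998, -0.07, -0.001], [0.001, -0.001, -1.0]]
wrist_force: [-0.7, 1.1, 2.9]
gripper_width: 0.157
gripper_force: 30.0
```

Emit:
servo_tool(
  commands=[
    [[1,0,0,-15,0,0,0],[1,0,0,-35,0,0,0],[1,0,0,-55,0,0,0],[1,0,0,-70,0,0,0],[1,0,0,-70,0,0,0]],
  ],
)

```text
time_s: 24.85
tcp_pos: [0.4962, -0.2538, 0.094]
ee_rot: [[0.07, -0.998, 0.005], [-0.998, -0.07, -0.002], [0.002, -0.005, -1.0]]
wrist_force: [1.2, 0.6, -0.7]
gripper_width: 0.157
gripper_force: 30.0
```

```bash
python3 -c "
from h import *
go(.609,.014,.0915,1.2)"
```

```text
shift [-259.2 -131.3    2.6] turn [-0.003 -0.006 -1.521] tcp [ 0.4962 -0.2538  0.094 ] yaw -85.97 j6 14 t 24.85
```

Emit:
servo_tool(
  commands=[
    [[1,-20,-10,0,0,0,-0.13],[1,-48,-24,0,0,0,-0.27],[1,-76,-38,0,0,0,-0.41],[1,-104,-52,0,0,0,-0.55],[1,-130,-66,0,0,0,-0.7]],
  ],
)

```text
time_s: 25.35
tcp_pos: [0.5511, -0.1179, 0.0907]
ee_rot: [[0.7, -0.714, -0.001], [-0.714, -0.7, -0.0], [-0.001, 0.001, -1.0]]
wrist_force: [-0.0, -0.4, -0.4]
gripper_width: 0.157
gripper_force: 30.0
```

Emit:
servo_tool(
  commands=[
    [[1,-12,-28,0,0,0,-0.14],[1,-24,-56,0,0,0,-0.28],[1,-36,-84,0,0,0,-0.42],[1,-48,-112,0,0,0,-0.56],[1,-57,-134,0,0,0,-0.7]],
  ],
)

```text
time_s: 25.85
tcp_pos: [0.6079, 0.0166, 0.0904]
ee_rot: [[0.996, -0.094, -0.001], [-0.094, -0.996, -0.001], [-0.001, 0.001, -1.0]]
wrist_force: [0.2, 0.2, -0.7]
gripper_width: 0.16
gripper_force: 30.0
```

Emit:
servo_tool(
  commands=[
    [[1,0,0,0,0,0,-0.121],[1,0,0,0,0,0,-0.121],[1,0,0,5,0,0,-0.121],[1,0,0,5,0,0,-0.121],[1,0,0,5,0,0,-0.121]],
  ],
)

```text
time_s: 26.35
tcp_pos: [0.6078, 0.0144, 0.0866]
ee_rot: [[1.0, 0.018, 0.0], [0.018, -1.0, -0.001], [0.0, 0.001, -1.0]]
wrist_force: [-0.7, -0.4, -0.1]
gripper_width: 0.159
gripper_force: 30.0
```

```bash
python3 -c "
from h import *
go(.609,.014,.0265,1.2)"
```

```text
shift [ 1.2  0.4 60.1] turn [ 0.001 -0.    -0.003] tcp [0.6078 0.0144 0.0866] yaw 1.04 j6 74 t 26.35
```

Emit:
servo_tool(
  commands=[
    [[1,1,0,16,0,0,0],[1,1,0,34,0,0,0],[1,1,0,48,0,0,0],[1,1,0,55,0,0,0],[1,1,0,55,0,0,0]],
  ],
)

```text
time_s: 26.85
tcp_pos: [0.6086, 0.0146, 0.0311]
ee_rot: [[1.0, 0.02, -0.001], [0.02, -1.0, -0.001], [-0.001, 0.001, -1.0]]
wrist_force: [0.2, 0.0, -0.8]
gripper_width: 0.158
gripper_force: 30.0
```

Emit:
servo_tool(
  commands=[
    [[1,0,0,3,0,0,0],[1,0,0,5,0,0,0],[1,0,0,5,0,0,0],[1,0,0,5,0,0,0],[1,0,0,5,0,0,0]],
  ],
)

```text
time_s: 27.35
tcp_pos: [0.6095, 0.0151, 0.0275]
ee_rot: [[1.0, 0.02, 0.002], [0.02, -1.0, -0.001], [0.002, 0.001, -1.0]]
wrist_force: [-0.9, 0.1, -0.9]
gripper_width: 0.155
gripper_force: 30.0
```

Emit:
servo_tool(
  commands=[
    [[1,0,0,1,0,0,0],[0.65,0,0,1,0,0,0],[0.65,0,0,1,0,0,0],[0.65,0,0,1,0,0,0],[0.65,0,0,1,0,0,0]],
  ],
)

```text
time_s: 27.85
tcp_pos: [0.6095, 0.015, 0.0263]
ee_rot: [[1.0, 0.02, 0.001], [0.02, -1.0, -0.001], [0.001, 0.001, -1.0]]
wrist_force: [-0.7, -0.2, 0.1]
gripper_width: 0.339
gripper_force: 0.0
```

Emit:
servo_tool(
  commands=[
    [[0.65,0,0,0,0,0,0],[0.65,0,0,-10,0,0,0],[0.65,0,0,-30,0,0,0],[0.65,0,0,-50,0,0,0],[0.4,0,0,-80,0,0,0]],
  ],
)

```text
time_s: 28.35
tcp_pos: [0.6083, 0.0149, 0.1064]
ee_rot: [[1.0, 0.02, -0.002], [0.02, -1.0, -0.001], [-0.002, 0.001, -1.0]]
wrist_force: [0.2, -0.6, 0.3]
gripper_width: 0.387
gripper_force: 0.0
```

Emit:
servo_tool(
  commands=[
    [[0.4,-45,0,-20,0,0,0],[0.4,-90,0,-40,0,0,0],[0.4,-135,0,-60,0,0,0],[0.4,-180,0,-70,0,0,0],[0.4,-220,0,-80,0,0,0]],
  ],
)

```text
time_s: 28.85
tcp_pos: [0.3873, 0.0103, 0.1871]
ee_rot: [[1.0, 0.02, 0.003], [0.02, -1.0, 0.0], [0.003, 0.0, -1.0]]
wrist_force: [0.2, 0.3, 1.5]
gripper_width: 0.596
gripper_force: 0.0
```

```bash
python3 -c "
from h import *
import cv2
for n in ('top','scene'):
  c=r.capture(n)['pixels'][:,:,::-1];a=c[128:288,162:428] if n=='top' else c[120:320,130:396]
  cv2.imwrite(f'pics/{n}9.png',cv2.resize(a,None,fx=3,fy=3,interpolation=cv2.INTER_CUBIC) if n=='top' else cv2.resize(a,None,fx=3,fy=3))
s=r.sense();print(s['tcp_pos'],s['gripper_width'])"
```

```text
[0.38524858 0.0098669  0.18779533] 0.6038869114884934
```

View pics/top9.png

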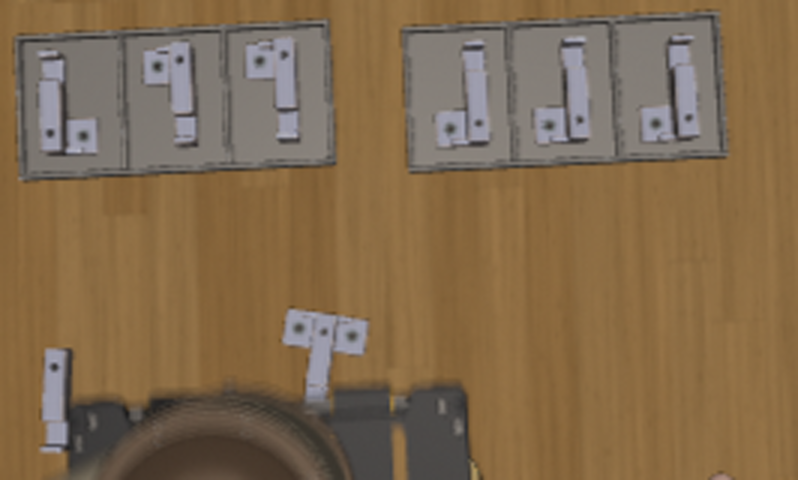

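View pics/scene9.png

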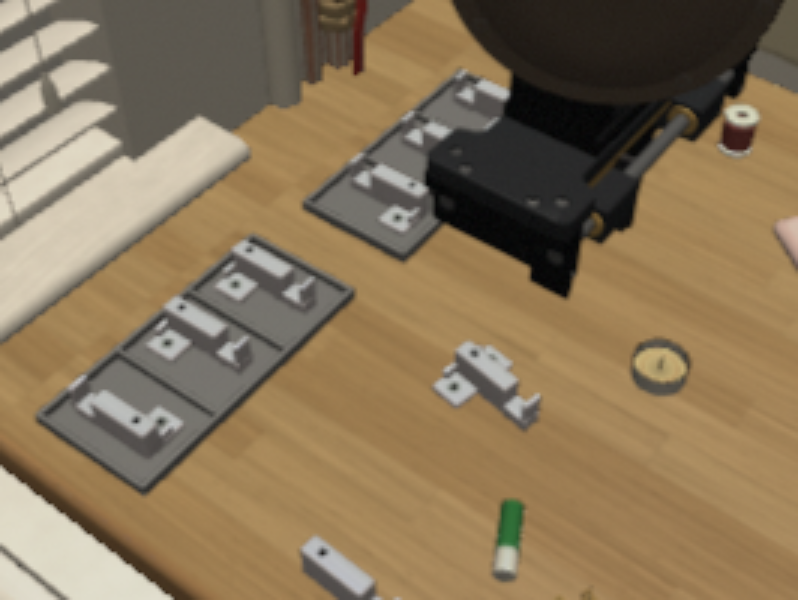

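All four brackets lie flat in their compartments: right brackets at crop (180,90) and (285,88), left brackets at (577,90) and (683,88). The two look-alikes haven't moved.

```bash
python3 -c "
from station import r
print(r.finish_job())"
```

```text
the job is handed in; nothing more can be done
None
```

The job is handed in after about 29 s of robot time: the final pictures show both left-hand brackets in the left tray and both right-hand brackets in the right tray, one per compartment and lying flat, with the two look-alikes where they were and the gripper open and clear; the hand-in call gave no verdict.

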